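Shut the curing cabinet and pull out its start knob

ROBOT

A 6-joint arm with a two-finger parallel gripper is mounted at the origin on the work surface. World frame = base frame: x ahead of the robot, y to its left, z up, the work surface at z = 0. Lengths are in m, angles in rad, forces in N, time in s.
With the tool pointing down it reaches from about 0.375 to 0.9 m from the base axis. Payload 3.1 kg.
Tool frame: the origin (TCP) lies between the finger pads; the fingertips stand 19 mm ahead of it and the grasp point (between the pads) is the TCP; z points along the fingers, y is the direction in which the jaws open and shut (so a half turn about z gives the same grasp; the last joint's range is limited). The gripper opens to 87 mm and grips with 3 to 60 N. Pads are 19 mm wide; open, the fingers measure 117 mm over their backs; the gripper's body (75 mm by 190 mm) begins 51 mm behind the grasp point.
Start: joints at [1.167, 0.527, 1.433, -0, 1.181, -0.178], TCP at [0.14, 0.609, 0.242] pointing down, gripper open.
Joint ranges: [-3.08, 3.08], [-0.75, 2.2], [0.22, 2.44], [-1.43, 4.57], [0, 2.65], [-2.85, 2.85]. Speed limits (rad/s): [2.79, 2.79, 3.14, 3.14, 3.14, 3.14].

INTERFACE

Orientations are given as a unit quaternion [x, y, z, w].
In Python, from rig import robot gives the robot as it stands.
- The arm moves only by the tool apply_moves, never from a script. Its argument "series" is a list of rows, each a list of 7 numbers: the shift along the tool's x, y, z in cm, then the turn, a rotation vector about the tool's x, y, z in degrees, then the opening, from 0 (shut) to 1 (fully open). In form: [[dx, dy, dz, rx, ry, rz, grip], ...]. A call has 1 to 5 rows; each row is the pose to reach, as a shift and turn from the pose commanded when the call began, along the tool's axes at that moment; what a row does not reach only later rows make up. A row lasts 1/12 s, in which the tool goes at most 41.7 mm and 7.16 degrees, less where a joint would pass 70% of its speed; a pose out of reach is approached as far as the arm can. A call with a gripper value outside its range is refused whole. The fingers move at their own pace and stop on an object; "newtons" is the grip in N (left out, the last holds). Time passes only in rows, so rows that repeat a pose let the fingers close. It gives the time, the measured TCP pose, the force and the opening at its end, in the units of the state.
- robot.get_obs(): the state, without advancing time (a new reading comes with each control period).
- robot.camera(name): name is "scene" or "top" or "wrist"; returns the picture (384x512x3 uint8, red, green, blue); there is no depth.
- robot.camera_params(name): a dict with "mtx" (3x3 intrinsics, pixels), "origin" and "rotation" of the camera in the world. Camera axes: x right, y down, z forward; pixel columns grow to the right and rows downward; lengths in m; the calibration is good to about 2 mm. A picture is of the moment at which its call begins: read the wrist's pose just before it. camera_params takes no time and is no camera call; for the wrist camera it gives the pose at the moment of the call.
- robot.hand_in(): hands the job in, once; it reports no verdict.
The state is a dict: "time": time; "q": joint angles; "joint_velocities": joint speeds; "joint_torque": joint torques, N m; "position": TCP position; "tool_rot": TCP orientation; "ft_force": force on the tool from outside, world axes, zero at the start; "moment": the same for the moment, N m; "grip_width": finger opening in m.
Only numpy, scipy, OpenCV 4.12 (cv2) and the standard library are available. Lean on these libraries where they do the work, as an engineer would, in place of code of your own. Each camera call takes 0.05 s, during which the arm holds its last target. There are 200 camera calls.

TASK

The printed part is in the UV curing cabinet: push the cabinet's door fully shut so that its latch snaps in. Then start the cure by pulling the mushroom-headed start knob on the sloping panel out until it stays out by itself, and let go. Leave the smaller timer dial beside it at its setting, and the things lying about where they are.

Things in the scene. Friction and masses are not known exactly. Their poses are not given: they have to be found in the camera images.
- cabinet_front (a point): Cream cabinet, fixed, 290 mm wide, 302 high, front towards the robot within 20 deg. Point: on the bench, mid-width, in the plane of the door hinge. x to its back, y to its left seen from the robot, z up. Chamber: x 0 to 235 mm. Console: slopes at 38 deg, full width, from x -100 at height 23 to x +5 at height 105. Shut door: front face at x -22, height 130 to 288 mm.
- door_push (a point): Where to push the door: front face of its free (right) stile, a flat strip 48 mm wide; 246 mm from the hinge, 22 mm in front of the hinge plane, 238 mm above the bench, 50 below the door's top. x points squarely into the door, y along it to the hinge, z up. Below, from height 143 to 189 mm, a black release paddle stands 7 mm proud. Left of the stile is an amber window.
- door_hinge (a point): Point on the door's upright hinge axis, 135 mm left of the cabinet's middle (seen from the robot), at x 0 of the cabinet, 238 mm above the bench.
- door (a joint): Door angle, rad: 0 shut, grows as the right edge swings out to the robot; starts 0.3 to 0.6 and stays where it is left (hinge friction 0.06 N m). The bevelled latch meets its keeper at about 0.05 rad; from there 4 to 7 N at the push point rides it over; it snaps in at about 0.01, just before the stop at 0.
- latch (a joint): How far the door's sprung latch bolt is pressed back, m: 0 fully out (free, or snapped in behind the keeper when the door is shut), up to 0.007 while it rides over the keeper.
- start_knob (a point): Centre of the gripping rim of the start knob: black mushroom head 38 mm across, rim straight 6 mm either way, 16 mm stem. z: its axis, out of the panel, 38 deg from vertical, leaning to the cabinet's front; y level along the panel. Stands 31 mm off the panel, 70 mm left or right of the middle. Collar below: 35 mm wide, 10 high. The shut door is 19 mm behind the point, from 22 mm above it up.
- start (a joint): How far the start knob is pulled out along its z, m: 0 in (off), 0.012 fully out (on), stops at both. It springs back with 2 N at first, up to 9 or 10 N at 0.005, tips over at 0.007, then pushes itself out with about 3 N and stays. Let go before that, it springs back in. It does not turn.
- dial_mark (a point): Rim point of the timer dial, 15 mm from its axis: a low black turning dial with a white pointer line, 34 mm across its skirt, 22 mm high, on the same panel, 140 mm from the start knob, where the knob is not. It turns easily: leave it.
- tape: loose tape roll, 90 mm across and 25 mm high, lying on the cabinet's roof; origin at the centre of its underside. Not to be moved.
- cutters: loose side cutters, about 140 mm long, 16 mm high, lying on the bench in front of the console; origin at the centre of its underside. Not to be moved.
- vial: loose clear glue vial with a screw cap, 89 mm long, 18 mm thick, lying in front of the console; origin at the centre of its underside. Not to be moved.
- powerbank: loose white power bank, 105 x 62 x 22 mm, on the bench to the right of the cabinet; origin at the centre of its underside. Not to be moved.
- earring: loose printed ring, 110 mm across, 30 mm high, on the bench to the left of the cabinet; origin at the centre of its underside. Not to be moved.
- gluegun: loose glue gun lying on its side, about 210 mm long, 32 mm high, at the left front of the bench; origin at the centre of its underside. Not to be moved.
- screwdriver: loose screwdriver at the right front of the bench; origin at the centre of its underside. Not to be moved.

How it is judged:
On the way, in this order (a step that is already met when the one before it is completed fails the run):
1. the door is shut and its latch has snapped in (value of joint door below 0.02 rad and value of joint latch below 0.002 m), for 0.2 s.
2. the start knob is pulled out past its tipping point (value of joint start above 0.0095 m), for 0.2 s.
At the end, for the whole second after the job is handed in: The door is within 0.02 rad of shut with its latch bolt snapped out (pressed back less than 2 mm), and the start knob rests out by itself, more than 9.5 mm of its 12 mm (all of step 1 and value of joint start above 0.0095 m); the robot touches nothing.
It fails at once if the start knob is pulled on while the door is open (value of joint start above 0.007 m and value of joint door above 0.03 rad).
It fails at once if the timer dial is turned by more than about 15 degrees (distance of dial_mark from where it was at the start of the episode above 0.004 m).
It fails at once if one of the things lying about (tape, cutters, vial, power bank, ring, glue gun, screwdriver) is moved more than 25 mm (distance of any of tape, cutters, vial, powerbank, earring, gluegun, screwdriver from where it was at the start of the episode above 0.025 m).
It also fails if it takes over 48 s, if anything falls off the work surface, if the arm or the gripper's body presses on something with over 40 N, if the wrist force passes 120 N, or if a joint passes its speed limit or range.

## Working session

There is one attempt and no reset: what is moved stays moved. The work goes in short steps, Python scripts to look and compute and a tool call to move; the robot and the scene stay as the last step left them, time stands still between calls to the robot, and variables do not carry over. Pictures are saved under pics/ and viewed, about 8 in all and at most 12, crops included, and the job is handed in when it is done.

Besides the shell and the picture viewer there is one more tool, called after ">>>" by a JSON object that holds its "fn" and its "kwargs", one argument or row to a line. apply_moves: Moves the arm, as the interface text tells. Its arguments: {"type":"object","properties":{"series":{"type":"array"},"newtons":{"type":"number"}},"required":["series"]}

```bash
ls; mkdir -p pics; python3 - <<'E'
from rig import robot
import cv2,numpy as np
o=robot.get_obs();print(o['time'],o['position'],o['tool_rot'],o['grip_width'])
for n in ("scene","top"):
    im=robot.camera(n);cv2.imwrite(f"pics/{n}0.png",im[:,:,::-1]);p=robot.camera_params(n);print(n,p)
a=cv2.imread("pics/scene0.png");b=cv2.imread("pics/top0.png")
E
```

```text
pics
0.0 [0.13961668 0.60848869 0.24056408] [ 1.12670522e-01  9.93631796e-01 -1.05161437e-03 -3.19268524e-04] 0.08715530708407807
scene {'mtx': array([[485.83876955,   0.        , 253.51540119],
       [  0.        , 485.83876955, 194.92016921],
       [  0.        ,   0.        ,   1.        ]]), 'origin': array([ 0.81558182, -0.33490089,  1.52206337]), 'rotation': array([ 0.92225763,  0.3505425 , -0.06006101, -0.1515041 ])}
top {'mtx': array([[452.4037319 ,   0.        , 252.62219518],
       [  0.        , 452.4037319 , 190.59535782],
       [  0.        ,   0.        ,   1.        ]]), 'origin': array([0.30054226, 0.00908167, 1.8215909 ]), 'rotation': array([-0.69693776,  0.71380145, -0.0511811 ,  0.04632217])}
```

View pics/scene0.png

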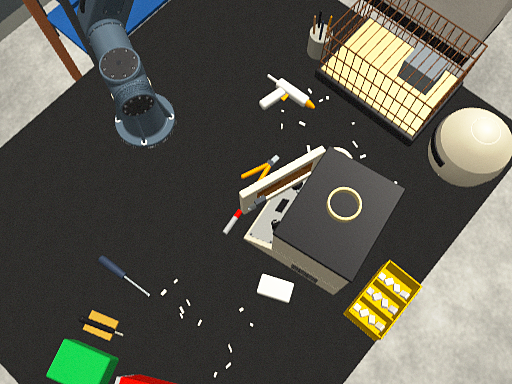

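View pics/top0.png

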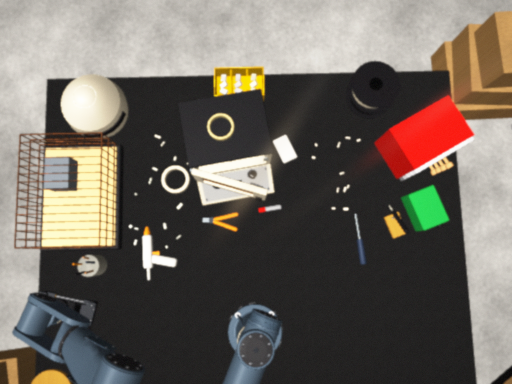

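```bash
python3 - <<'E'
import cv2,numpy as np
a=cv2.imread("pics/scene0.png")[135:305,215:415];b=cv2.imread("pics/top0.png")[80:220,165:305]
a=cv2.resize(a,None,fx=4,fy=3.5*4/3.5,interpolation=cv2.INTER_CUBIC)[:600]
cv2.imwrite("pics/c1.png",a)
cv2.imwrite("pics/c2.png",cv2.resize(b,None,fx=4.28571,fy=4.28571,interpolation=cv2.INTER_CUBIC))
E
```

```text
(no output)
```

View pics/c1.png

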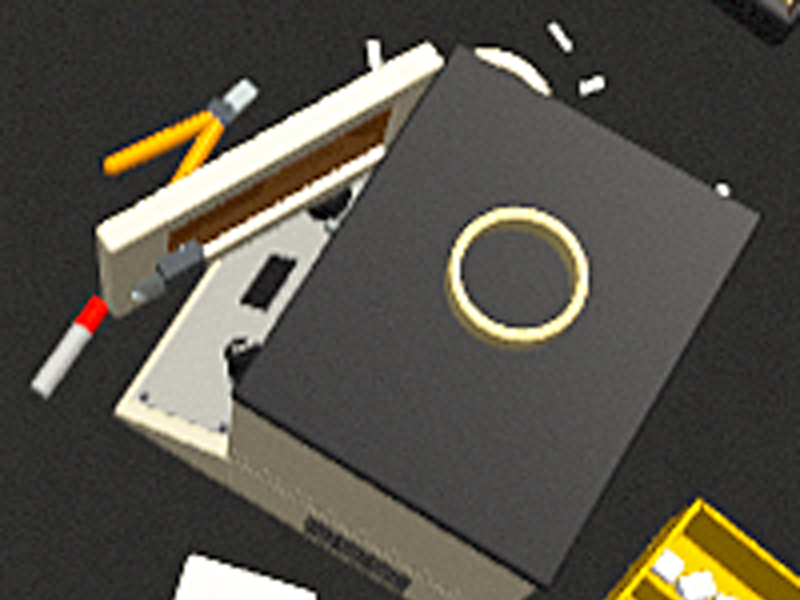

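View pics/c2.png

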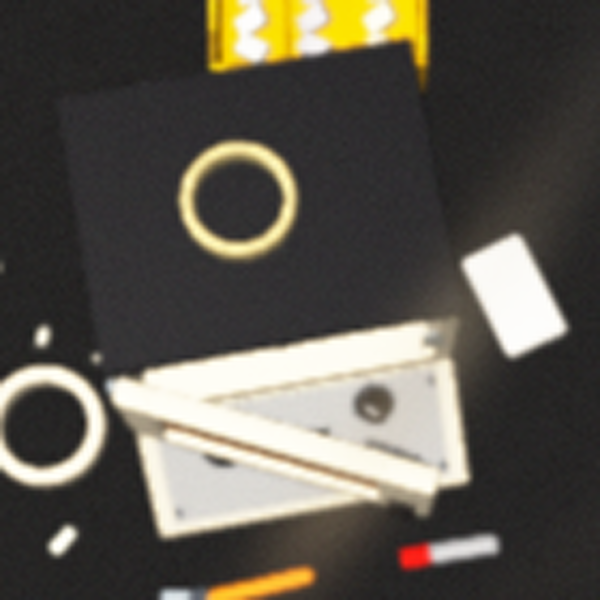

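```bash
cat > h.py <<'E'
import numpy as np,cv2
from scipy.spatial.transform import Rotation as R
from rig import robot
def ray(n,uv,P=None):
    p=P or robot.camera_params(n)
    d=np.linalg.inv(p['mtx'])@np.array([*uv,1.])
    r=np.array(p['rotation']); r=R.from_quat(r) if r.size==4 else R.from_matrix(r)
    return np.array(p['origin']),r.apply(d)
def plane(n,uv,z,P=None):
    o,d=ray(n,uv,P); return o+d*(z-o[2])/d[2]
def proj(n,X,P=None):
    p=P or robot.camera_params(n)
    c=R.from_quat(p['rotation']).inv().apply(np.array(X)-p['origin']); c=c@p['mtx'].T
    return c[...,:2]/c[...,2:]
E
python3 - <<'E'
from h import *
top=np.array([(103,372),(455,320),(410,40),(58,98)])/4.2857+[165,80]-.4
sc=np.array([(462,47),(235,392),(549,588),(760,213)])/4+[215,135]-.4
T=np.array([plane("top",u,.302) for u in top]);S=np.array([plane("scene",u,.302) for u in sc])
print(T.round(4),S.round(4))
for Q in(T,S):
    print(np.linalg.norm(Q-np.roll(Q,-1,0),axis=1))
    f=Q[0]-Q[1];g=Q[2]+Q[3]-Q[0]-Q[1]; print("yaw",np.degrees(np.arctan2(-f[0],f[1])),np.degrees(np.arctan2(g[1],g[0])), "center",(Q.mean(0)))
# door free edge top (outer front corner), z .288
print("door tip top", plane("top",np.array((436,478))/4.2857+[165,80]-.4,.288), plane("scene",np.array((98,228))/4+[215,135]-.4,.288),plane("scene",np.array((112,255))/4+[215,135]-.4,.288))
print("hinge end top", plane("top",np.array((112,380))/4.2857+[165,80]-.4,.288))
print("knobR", plane("top",np.array((373,403))/4.2857+[165,80]-.4,.1))
E
```

```text
[[ 0.6     0.2124  0.302 ]
 [ 0.6358 -0.0692  0.302 ]
 [ 0.87   -0.0394  0.302 ]
 [ 0.8273  0.2479  0.302 ]] [[ 0.5996  0.2155  0.302 ]
 [ 0.6427 -0.0719  0.302 ]
 [ 0.8718 -0.0369  0.302 ]
 [ 0.8235  0.2526  0.302 ]]
[0.28392463 0.23616727 0.29045414 0.23010173]
yaw 7.242641092188269 8.044117728067157 center [0.73327223 0.08790477 0.302     ]
[0.29053916 0.23179249 0.2934828  0.22701804]
yaw 8.523831010391659 9.044965236848391 center [0.73439673 0.08982173 0.302     ]
door tip top [ 0.51042885 -0.05094729  0.288     ] [ 0.49749737 -0.04425389  0.288     ] [ 0.5173559  -0.05220155  0.288     ]
hinge end top [0.59601694 0.20710461 0.288     ]
knobR [ 0.60569425 -0.00347864  0.1       ]
```

```bash
cat >> h.py <<'E'
YAW=np.radians(8.3); F=np.array([.618,.0715,0])
C=R.from_euler('z',YAW)
def cab(x,y,z): return F+C.apply([x,y,z])
def trot(tilt,yaw=0):  # tool y = cabinet y, z tilted forward from down
    t=np.radians(tilt); z=[np.sin(t),0,-np.cos(t)]; y=[0,1,0]
    return R.from_euler('z',yaw,degrees=True)*C*R.from_matrix(np.array([np.cross(y,z),y,z]).T)
def go(tcp,rot,p=None,q=None):
    o=robot.get_obs(); p=o['position'] if p is None else p; q=R.from_quat(o['tool_rot']) if q is None else q
    d=q.inv().apply(np.array(tcp)-p)*100; r=(q.inv()*rot).as_rotvec(degrees=True)
    print("move cm",d.round(2),"deg",r.round(1),"rows>=",max(np.linalg.norm(d)/4.17,np.linalg.norm(r)/7.16).round(1))
E
python3 - <<'E'
from h import *
go([.42,.25,.26],trot(0)); go([.42,-.03,.26],trot(15),[.42,.25,.26],trot(0))
print(proj("top",[cab(-.041,.07,.108),cab(-.041,-.07,.108)]), (np.array([373,403])/4.2857+[165,80]))
E
```

```text
move cm [-35.35 -28.68  -1.89] deg [ -0.1  -0.  -21.2] rows>= 10.9
move cm [  4.04 -27.71   0.  ] deg [  0. -15.  -0.] rows>= 6.7
[[215.77712877 183.96673743]
 [251.80716702 177.92777452]] [252.03362345 174.03364678]
```

>>> {"fn": "apply_moves", "kwargs": {
  "series": [
    [-2.4,-1.9,0,0,0,0,0],
    [-5,-4,0,0,0,-3,0],
    [-8,-6,-1,0,0,-6,0],
    [-11,-8.5,-1,0,0,-8,0],
    [-14,-11,-1.9,0,0,-10,0]
  ],
  "newtons": 20
}}

```text
time: 0.52
position: [0.2517, 0.4686, 0.2593]
tool_rot: [0.024, 1.0, -0.001, -0.001]
ft_force: [-0.9, 0.1, -1.1]
grip_width: 0.0614
```

```bash
python3 - <<'E'
from h import *
go([.42,.25,.26],trot(0))
E
```

```text
move cm [-17.86 -21.02  -0.05] deg [ -0.1  -0.1 -11.1] rows>= 6.6
```

>>> {"fn": "apply_moves", "kwargs": {
  "series": [
    [-2.5,-3,0,0,0,-3,0],
    [-5,-6,0,0,0,-6,0],
    [-8,-9,0,0,0,-8,0],
    [-10.5,-12,0,0,0,-10,0],
    [-13,-15,0,0,0,-11,0]
  ]
}}

```text
time: 0.93
position: [0.3746, 0.3123, 0.2604]
tool_rot: [-0.071, 0.997, -0.0, -0.0]
ft_force: [0.5, 0.3, 0.4]
grip_width: 0.0286
```

```bash
python3 - <<'E'
from h import *
go([.425,-.03,.26],trot(15))
E
```

```text
move cm [ -0.13 -34.6    0.05] deg [ -0.  -15.   -0.2] rows>= 8.3
```

>>> {"fn": "apply_moves", "kwargs": {
  "series": [
    [0,-3.5,0,0,0,0,0],
    [0,-7,0,0,-2,0,0],
    [0,-11,0,0,-4,0,0],
    [0,-15,0,0,-6,0,0],
    [0,-19,0,0,-8,0,0]
  ]
}}

```text
time: 1.35
position: [0.4002, 0.1244, 0.2604]
tool_rot: [-0.071, 0.995, 0.005, 0.07]
ft_force: [1.7, 0.2, 0.1]
grip_width: 0.0017
```

```bash
python3 - <<'E'
from h import *
go([.425,-.03,.26],trot(20))
E
```

```text
move cm [ -0.27 -15.64   0.09] deg [ -0.1 -11.9  -0.2] rows>= 3.8
```

>>> {"fn": "apply_moves", "kwargs": {
  "series": [
    [0,-3.5,0,0,-2,0,0],
    [0,-7,0,0,-5,0,0],
    [0,-10.5,0,0,-8,0,0],
    [-0.3,-14,0,0,-11,0,0],
    [-0.3,-15.6,0,0,-12,0,0]
  ]
}}

```text
time: 1.77
position: [0.4255, -0.0314, 0.2611]
tool_rot: [-0.068, 0.982, 0.011, 0.175]
ft_force: [0.2, 0.0, -0.2]
grip_width: 0.0003
```

```bash
python3 - <<'E'
from h import *
o=robot.get_obs();print(o['q'],o['position'],o['ft_force'])
im=robot.camera("wrist");P=robot.camera_params("wrist");print(P)
cv2.imwrite("pics/w1.png",im[:,:,::-1])
def pp(th):
    c,s=np.cos(th),np.sin(th); return cab(-.246*s-.022*c, .135-.246*c+.022*s, .238)
print(proj("wrist",[pp(.395)],P), pp(.395))
for th,t in ((.395,20),(.25,25),(.12,32),(.05,38),(0,38)):
    go(pp(th)-.019*trot(t).as_matrix()[:,2]+[0,0,.004],trot(t))
E
```

```text
[-0.47681045  0.11756113  2.1041352   0.32985765  0.65384615 -2.42099183] [ 0.42552665 -0.03135426  0.26112787] [ 0.23562664  0.01782052 -0.17976494]
{'mtx': array([[267.07365544,   0.        , 255.19932781],
       [  0.        , 267.07365544, 192.31968441],
       [  0.        ,   0.        ,   1.        ]]), 'origin': array([ 0.30892755, -0.05050592,  0.36866873]), 'rotation': array([0.62487404, 0.71750736, 0.23115003, 0.20318782])}
[[248.79135063 300.64216305]] [ 0.5163024  -0.02781227  0.238     ]
move cm [-7.78 -0.71  3.  ] deg [-0.4  0.2 -0.5] rows>= 2.0
move cm [-10.71  -2.12   4.14] deg [-0.4 -4.8 -0.4] rows>= 2.8
move cm [-13.38  -2.96   5.25] deg [ -0.4 -11.8  -0.4] rows>= 3.5
move cm [-14.79  -3.24   5.89] deg [ -0.4 -17.8  -0.4] rows>= 3.9
move cm [-15.95  -3.37   6.31] deg [ -0.4 -17.8  -0.4] rows>= 4.2
```

View pics/w1.png

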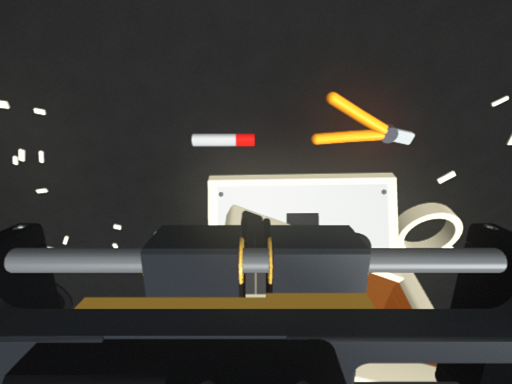

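>>> {"fn": "apply_moves", "kwargs": {
  "series": [
    [-3,-0.3,1,0,0,0,0],
    [-6,-0.5,2.2,0,0,0,0],
    [-8,-0.9,3,0,-2,0,0],
    [-9.5,-1.5,3.6,0,-3,0,0],
    [-10.7,-2.1,4.1,0,-5,0,0]
  ]
}}

```text
time: 2.23
position: [0.5433, -0.0323, 0.259]
tool_rot: [-0.069, 0.974, 0.015, 0.216]
ft_force: [-0.4, 0.6, 0.0]
grip_width: 0.0003
```

```bash
python3 - <<'E'
from h import *
o=robot.get_obs();print(o['q'],o['position'],o['ft_force'])
im=robot.camera("top");cv2.imwrite("pics/t2.png",cv2.resize(im[80:220,165:305,::-1],None,fx=4.28571,fy=4.28571,interpolation=cv2.INTER_CUBIC))
def pp(th):
    c,s=np.cos(th),np.sin(th); return cab(-.246*s-.022*c, .135-.246*c+.022*s, .238)
for th,t in ((.12,32),(.05,38),(0,38),(-.03,38)):
    go(pp(th)-.019*trot(t).as_matrix()[:,2]+[0,0,.004],trot(t))
E
```

```text
[-0.38000611  0.27597092  1.9190028   0.38573422  0.5964043  -2.37554693] [ 0.54334859 -0.03231123  0.25896341] [-0.40893807  0.56797877  0.03219394]
move cm [-2.4  -1.32  1.19] deg [-0.2 -6.8 -0.2] rows>= 1.0
move cm [-3.74 -1.62  1.95] deg [ -0.2 -12.8  -0.2] rows>= 1.8
move cm [-4.85 -1.75  2.47] deg [ -0.2 -12.8  -0.2] rows>= 1.8
move cm [-5.52 -1.8   2.79] deg [ -0.2 -12.8  -0.2] rows>= 1.8
```

View pics/t2.png

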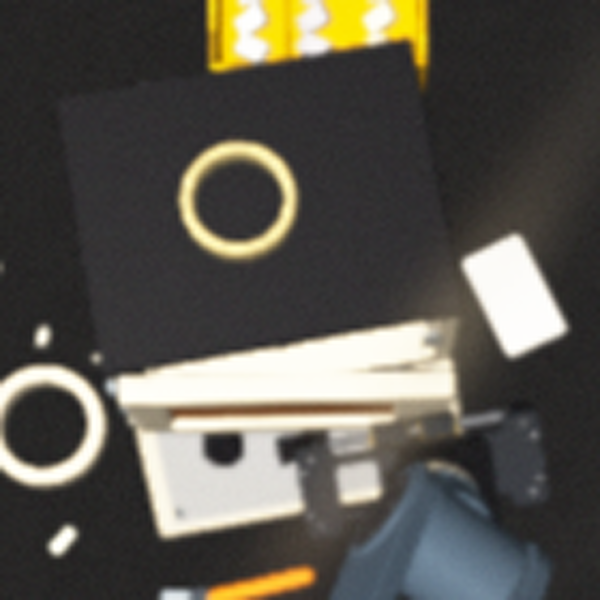

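>>> {"fn": "apply_moves", "kwargs": {
  "series": [
    [-1.2,-0.7,0.6,0,-3,0,0],
    [-2.4,-1.3,1.2,0,-7,0,0],
    [-3.1,-1.5,1.6,0,-10,0,0],
    [-3.7,-1.6,1.9,0,-13,0,0],
    [-4.1,-1.6,2.1,0,-13,0,0]
  ]
}}

```text
time: 2.7
position: [0.5868, -0.0398, 0.2586]
tool_rot: [-0.063, 0.947, 0.022, 0.316]
ft_force: [-22.5, -9.1, 8.4]
grip_width: 0.0003
```

```bash
python3 - <<'E'
from h import *
o=robot.get_obs();print(o['q'],o['position'],o['ft_force'])
def pp(th):
    c,s=np.cos(th),np.sin(th); return cab(-.246*s-.022*c, .135-.246*c+.022*s, .238)
for th,t in ((.05,38),(0,38),(-.03,38)):
    go(pp(th)-.019*trot(t).as_matrix()[:,2]+[0,0,.004],trot(t))
E
```

```text
[-0.416936    0.32358372  1.96676476  0.87165022  0.42439806 -2.85117294] [ 0.58683662 -0.03976929  0.25858214] [-22.45663486  -9.06219903   8.43401058]
move cm [ 0.02 -0.4   0.19] deg [-0.3 -1.1 -0.6] rows>= 0.2
move cm [-0.97 -0.52  0.92] deg [-0.3 -1.1 -0.6] rows>= 0.3
move cm [-1.56 -0.57  1.37] deg [-0.3 -1.1 -0.6] rows>= 0.5
```

```bash
python3 - <<'E'
from h import *
go([.50,-.035,.265],trot(22))
E
```

```text
move cm [ 6.45  1.63 -5.64] deg [-0.2 14.9 -0.7] rows>= 2.1
```

>>> {"fn": "apply_moves", "kwargs": {
  "series": [
    [1.5,0.3,-1.3,0,2,0,0],
    [4,0.8,-3.5,0,7,0,0],
    [6,1.4,-5.3,0,12,0,0],
    [6.8,1.6,-5.8,0,15,0,0],
    [6.8,1.6,-5.8,0,15,7,0]
  ]
}}

```text
time: 3.12
position: [0.4996, -0.035, 0.2679]
tool_rot: [-0.009, 0.981, 0.032, 0.19]
ft_force: [0.9, -0.1, 0.8]
grip_width: 0.0003
```

>>> {"fn": "apply_moves", "kwargs": {
  "series": [
    [0,0,0,0,0,7,0],
    [0,0,0,0,0,14,0],
    [0,0,0,0,0,21,0],
    [0,0,0,0,0,28,0],
    [0,0,0,0,0,35,0]
  ]
}}

```text
time: 3.53
position: [0.5005, -0.0356, 0.2669]
tool_rot: [0.289, 0.938, 0.089, 0.172]
ft_force: [-0.1, 0.6, -0.0]
grip_width: 0.0008
```

```bash
python3 - <<'E'
from h import *
o=robot.get_obs();print(o['q'],o['position'],o['ft_force'])
go([.49,-.035,.27],trot(20)*R.from_euler('z',180,degrees=True))
E
```

```text
[-0.4221392   0.21345989  1.96381638  0.35452827  0.66850315 -1.64222274] [ 0.50054457 -0.03556454  0.26689571] [-0.05309412  0.56878815 -0.04106829]
move cm [ 0.76 -0.41 -0.68] deg [  2.4  -2.  137.3] rows>= 19.2
```

>>> {"fn": "apply_moves", "kwargs": {
  "series": [
    [0,0,0,0,0,7,0],
    [0,0,0,0,0,14,0],
    [0,0,0,0,0,21,0],
    [0,0,0,0,0,28,0],
    [0,0,0,0,0,35,0]
  ]
}}

```text
time: 3.95
position: [0.5005, -0.0356, 0.2669]
tool_rot: [0.557, 0.807, 0.137, 0.137]
ft_force: [-0.0, -1.0, 0.3]
grip_width: 0.0005
```

>>> {"fn": "apply_moves", "kwargs": {
  "series": [
    [0,0,0,0,0,7,0],
    [0,0,0,0,0,14,0],
    [0,0,0,0,0,21,0],
    [0,0,0,0,0,28,0],
    [0,0,0,0,0,35,0]
  ]
}}

```text
time: 4.37
position: [0.5005, -0.0356, 0.2669]
tool_rot: [0.774, 0.602, 0.172, 0.09]
ft_force: [-0.5, -1.1, 0.4]
grip_width: 0.0002
```

>>> {"fn": "apply_moves", "kwargs": {
  "series": [
    [0,0,0,0,0,7,0],
    [0,0,0,0,0,14,0],
    [0,0,0,0,0,21,0],
    [0,0,0,0,0,28,0],
    [0,0,0,0,0,35,0]
  ]
}}

```text
time: 4.78
position: [0.5005, -0.0356, 0.2669]
tool_rot: [0.92, 0.342, 0.191, 0.034]
ft_force: [-0.3, -0.6, -0.2]
grip_width: 0.0006
```

>>> {"fn": "apply_moves", "kwargs": {
  "series": [
    [0,0,0,0,0,7,0],
    [0,0,0,0,0,14,0],
    [0,0,0,0,0,21,0],
    [0,0,0,0,0,28,0],
    [0,0,0,0,0,32,0]
  ]
}}

```text
time: 5.2
position: [0.5006, -0.0356, 0.2669]
tool_rot: [0.978, 0.075, 0.193, -0.02]
ft_force: [-0.4, -0.3, 0.6]
grip_width: 0.0003
```

```bash
cat >>h.py <<'E'
def pp(th):
    c,s=np.cos(th),np.sin(th); return cab(-.246*s-.022*c, .135-.246*c+.022*s, .238)
def tf(t): return trot(t)*R.from_euler('z',180,degrees=True)
E
python3 - <<'E'
from h import *
o=robot.get_obs();print(o['q'],o['position'],o['ft_force'])
for th,t in ((.1,35),(.04,35),(0,35),(-.03,35)):
    x,z=tf(t).as_matrix()[:,0],tf(t).as_matrix()[:,2]
    go(pp(th)-.019*z-.0095*x+[0,0,.004],tf(t))
E
```

```text
[-0.42213403  0.21351788  1.96382231  0.35456509  0.66846016  0.74810352] [ 0.50055397 -0.03556305  0.26687129] [-0.37491003 -0.32322618  0.64725401]
move cm [5.58 1.94 3.87] deg [-0.8 12.7  0.3] rows>= 1.8
move cm [6.93 2.2  4.42] deg [-0.8 12.7  0.3] rows>= 2.0
move cm [7.84 2.31 4.79] deg [-0.8 12.7  0.3] rows>= 2.3
move cm [8.52 2.38 5.07] deg [-0.8 12.7  0.3] rows>= 2.4
```

>>> {"fn": "apply_moves", "kwargs": {
  "series": [
    [2,0.6,1.3,0,4,0,0],
    [4,1.4,2.8,0,8,0,0],
    [5.6,1.9,3.9,0,12,0,0],
    [6.4,2.1,4.2,0,12.5,0,0],
    [6.9,2.2,4.4,0,12.5,0,0]
  ]
}}

```text
time: 5.62
position: [0.5825, -0.0441, 0.2507]
tool_rot: [0.952, 0.075, 0.296, -0.029]
ft_force: [-18.1, -5.0, 5.4]
grip_width: 0.0005
```

```bash
python3 - <<'E'
from h import *
o=robot.get_obs();print(o['q'],o['position'],o['ft_force'],C.inv().apply(o['position']-F))
E
```

```text
[-0.43210098  0.33470545  1.95142969  0.79857435  0.46979901  0.32703013] [ 0.582539   -0.04410938  0.25070283] [-18.08519601  -5.03959939   5.40507513] [-0.05177851 -0.10927945  0.25070283]
```

```bash
python3 - <<'E'
from h import *
a=robot.camera("scene")[135:235,235:335,::-1];b=robot.camera("top")[120:220,180:280,::-1]
print(robot.get_obs()['ft_force'])
k=dict(dsize=(400,400),interpolation=cv2.INTER_CUBIC)
cv2.imwrite("pics/d3.png",np.hstack([cv2.resize(a,**k),cv2.resize(b,**k)]))
E
```

```text
[-5.92931168 -2.32678578 -2.09543117]
```

View pics/d3.png

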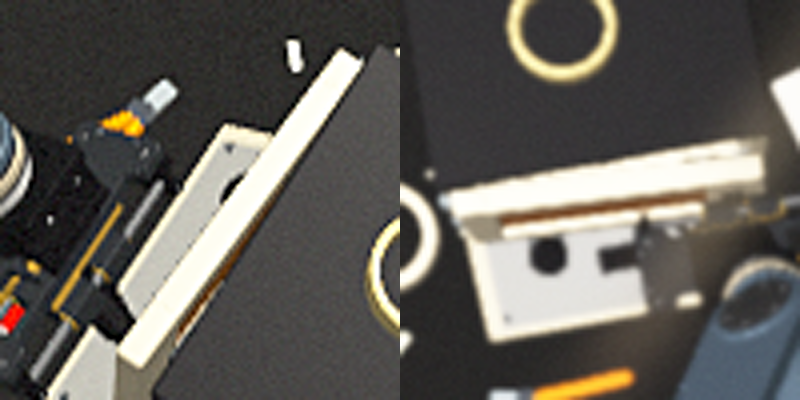

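```bash
python3 - <<'E'
from h import *
for th,t in ((.02,35),(0,35),(-.02,35)):
    x,z=tf(t).as_matrix()[:,0],tf(t).as_matrix()[:,2]
    go(pp(th)-.019*z-.0095*x+[0,0,.012],tf(t))
E
```

```text
move cm [ 1.03  0.13 -0.39] deg [-1.   0.4  0.5] rows>= 0.3
move cm [ 1.44  0.18 -0.11] deg [-1.   0.4  0.5] rows>= 0.3
move cm [1.84 0.23 0.17] deg [-1.   0.4  0.5] rows>= 0.4
```

>>> {"fn": "apply_moves", "kwargs": {
  "series": [
    [0.15,0,0.1,0,0,0,0],
    [0.3,0,0.2,0,0,0,0],
    [0.45,0.1,0.3,0,0,0,0],
    [0.6,0.1,0.4,0,0,0,0],
    [0.7,0.1,0.5,0,0,0,0]
  ]
}}

```text
time: 6.13
position: [0.5881, -0.0438, 0.2507]
tool_rot: [0.952, 0.077, 0.294, -0.028]
ft_force: [-22.3, -8.2, 8.6]
grip_width: 0.0006
```

>>> {"fn": "apply_moves", "kwargs": {
  "series": [
    [0.1,0,0.05,0,0,0,0],
    [0.2,0,0.1,0,0,0,0],
    [0.3,0,0.2,0,0,0,0],
    [0.3,0,0.2,0,0,0,0],
    [0.3,0,0.2,0,0,0,0]
  ]
}}

```text
time: 6.55
position: [0.5956, -0.0432, 0.2524]
tool_rot: [0.951, 0.076, 0.298, -0.028]
ft_force: [-5.8, -1.8, 1.8]
grip_width: 0.0005
```

>>> {"fn": "apply_moves", "kwargs": {
  "series": [
    [0.1,0,0.05,0,0,0,0],
    [0.2,0,0.15,0,0,0,0],
    [0.3,0,0.2,0,0,0,0],
    [0.3,0,0.2,0,0,0,0],
    [0.3,0,0.2,0,0,0,0]
  ]
}}

```text
time: 6.97
position: [0.5964, -0.043, 0.2521]
tool_rot: [0.952, 0.076, 0.296, -0.027]
ft_force: [-21.9, -6.5, 10.8]
grip_width: 0.0004
```

```bash
python3 - <<'E'
from h import *
b=robot.camera("top")[120:220,180:280,::-1]
o=robot.get_obs();print(o['ft_force'],C.inv().apply(o['position']-F))
k=dict(dsize=(400,400),interpolation=cv2.INTER_CUBIC)
cv2.imwrite("pics/d4.png",cv2.resize(b,**k))
E
```

```text
[-22.85615256  -6.18648559  11.73477663] [-0.0379268  -0.11015883  0.25210704]
```

View pics/d4.png

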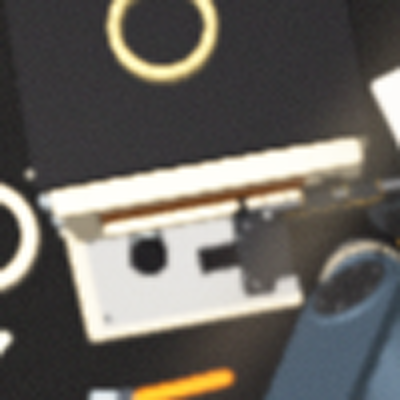

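```bash
python3 - <<'E'
from h import *
n=C.apply([-.6157,0,.788])
go(cab(-.041,.07,.108)+.1*n,tf(38)); print(cab(-.041,.07,.108))
E
```

```text
move cm [ -8.84 -18.08   1.98] deg [-0.9  3.4  0.6] rows>= 4.8
[0.56732451 0.1348482  0.108     ]
```

>>> {"fn": "apply_moves", "kwargs": {
  "series": [
    [-2,0,-1.5,0,0,0,0],
    [-4.5,-1,-3,0,0,0,0],
    [-6.5,-4,-3,0,1,0,0],
    [-8,-8,-2,0,2,0,0.5],
    [-8.8,-12,-1,0,3,0,0.9]
  ]
}}

```text
time: 7.43
position: [0.5142, 0.0307, 0.2252]
tool_rot: [0.943, 0.076, 0.323, -0.032]
ft_force: [0.6, 0.3, 0.7]
grip_width: 0.0074
```

>>> {"fn": "apply_moves", "kwargs": {
  "series": [
    [0,-3,1,0,0,0,0.9],
    [0,-6,2,0,0,0,0.9],
    [0,-6,2.5,0,0,0,0.9],
    [0,-6,2.5,0,0,0,0.9],
    [0,-6,2.5,0,0,0,0.9]
  ]
}}

```text
time: 7.85
position: [0.5219, 0.0921, 0.2066]
tool_rot: [0.943, 0.077, 0.323, -0.031]
ft_force: [0.5, -1.1, -0.6]
grip_width: 0.0395
```

```bash
python3 - <<'E'
from h import *
P=robot.camera_params("wrist");im=robot.camera("wrist")
o=robot.get_obs();print(o['q'],o['position'],o['ft_force'],P['origin'])
cv2.imwrite("pics/w5.png",im[:,:,::-1])
print(proj("wrist",[cab(-.041,.07,.108),cab(-.041,-.07,.108),cab(-.022,.07,.084),cab(-.022,-.07,.084)],P))
n=C.apply([-.6157,0,.788])
go(cab(-.041,.07,.108),tf(38))
b=robot.camera("top");cv2.imwrite("pics/t5.png",b[:,:,::-1])
s=robot.camera("scene");cv2.imwrite("pics/s5.png",s[:,:,::-1])
E
```

```text
[-0.14763593  0.37213953  2.18201337  1.80985934  0.20292602 -0.48747708] [0.52191916 0.09130945 0.20670714] [-0.48621026 -0.22145237  0.35683342] [0.49350409 0.08376642 0.36366999]
[[219.82024435 213.77297863]
 [360.39363517 216.33059531]
 [223.92009286 203.99557576]
 [350.50582304 206.21500415]]
move cm [-1.99 -3.46 11.  ] deg [-1.1  0.1  0.5] rows>= 2.8
```

View pics/w5.png

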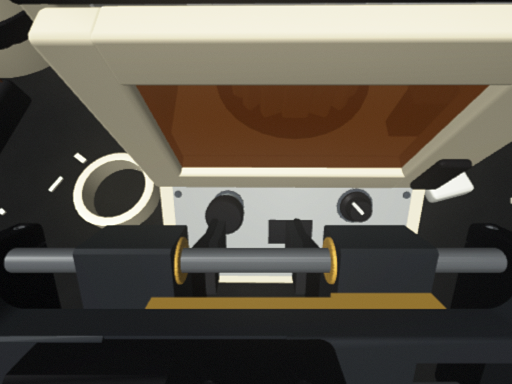

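```bash
python3 - <<'E'
from h import *
d=cv2.imread("pics/d4.png",0); m=(d[225:285,115:190]<110).astype(np.uint8)
n,l,s,c=cv2.connectedComponentsWithStats(m)
for i in range(1,n):
    if s[i,4]>150:
        u=(c[i]+[115,225]+.5)/4+[180,120]-.5; print("top",s[i],u,"cab@.110",C.inv().apply(plane("top",u,.110)-F))
P=robot.camera_params("wrist");w=cv2.imread("pics/w5.png",0)
m=(w[188:235,200:250]<75).astype(np.uint8)
rows=[(r+188,200+np.where(m[r])[0][[0,-1]],m[r].sum()) for r in range(0,47,3) if m[r].any()]
for r in rows: print(r)
for uv in ((224.5,212),): print("cab wrist@.112",C.inv().apply(plane("wrist",uv,.112,P)-F))
cv2.imwrite("pics/w5c.png",cv2.resize(cv2.imread("pics/w5.png")[180:250,190:260],(560,560),interpolation=cv2.INTER_CUBIC))
E
```

```text
top [  16   11   35   38 1074] [216.72579143 183.36103352] cab@.110 [-0.03962143  0.06595351  0.11      ]
(197, array([216, 234]), np.uint64(19))
(200, array([213, 238]), np.uint64(26))
(203, array([210, 241]), np.uint64(32))
(206, array([208, 242]), np.uint64(35))
(209, array([207, 242]), np.uint64(36))
(212, array([206, 243]), np.uint64(38))
(215, array([206, 242]), np.uint64(37))
(218, array([206, 242]), np.uint64(37))
(221, array([207, 241]), np.uint64(35))
(224, array([208, 240]), np.uint64(33))
(227, array([208, 238]), np.uint64(31))
(230, array([207, 235]), np.uint64(29))
(233, array([206, 228]), np.uint64(23))
cab wrist@.112 [-0.04057873  0.06316569  0.112     ]
```

View pics/w5c.png

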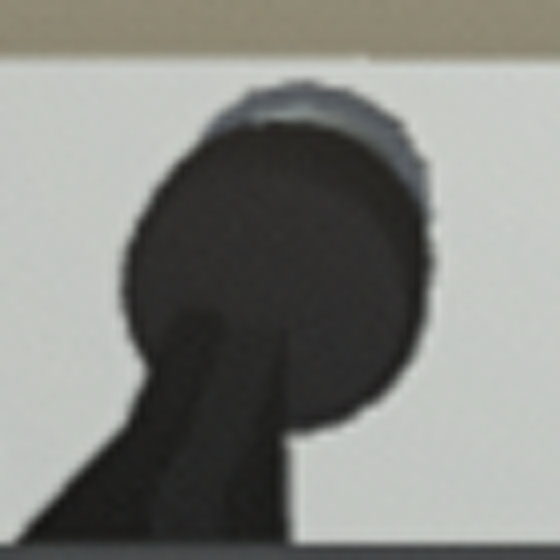

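```bash
python3 - <<'E'
from h import *
n=C.apply([-.6157,0,.788]); k=cab(-.040,.0645,.108)
print(robot.get_obs()['grip_width'])
go(k+.06*n,tf(38)); go(k+.002*n,tf(38))
E
```

```text
0.051183183832414825
move cm [-1.91 -3.11  5.07] deg [-1.1  0.1  0.5] rows>= 1.5
move cm [-1.9  -3.   10.87] deg [-1.1  0.1  0.5] rows>= 2.7
```

>>> {"fn": "apply_moves", "kwargs": {
  "series": [
    [-0.5,-0.8,0,0,0,0,0.9],
    [-1,-1.6,0,-0.5,0,0,0.9],
    [-1.5,-2.4,1,-1,0,0,0.9],
    [-1.9,-3.1,2.5,-1,0,0.5,0.9],
    [-1.9,-3.1,4,-1,0,0.5,0.9]
  ]
}}

```text
time: 8.42
position: [0.5252, 0.1231, 0.1643]
tool_rot: [0.943, 0.068, 0.324, -0.024]
ft_force: [-0.5, -0.2, 0.1]
grip_width: 0.0768
```

```bash
python3 - <<'E'
from h import *
n=C.apply([-.6157,0,.788]); k=cab(-.040,.0645,.108)
P=robot.camera_params("wrist");im=robot.camera("wrist")
o=robot.get_obs();print(o['grip_width'],o['q'],o['ft_force'])
go(k+.002*n,tf(38))
cv2.imwrite("pics/w6.png",im[:,:,::-1])
E
```

```text
0.07737088078644798 [-0.03784323  0.50122838  2.19202378  2.63496103  0.23116789 -1.21824976] [ 0.89413017  0.08821912 -1.85578985]
move cm [ 0.11 -0.04  6.59] deg [ 0.   0.2 -0.1] rows>= 1.6
```

View pics/w6.png

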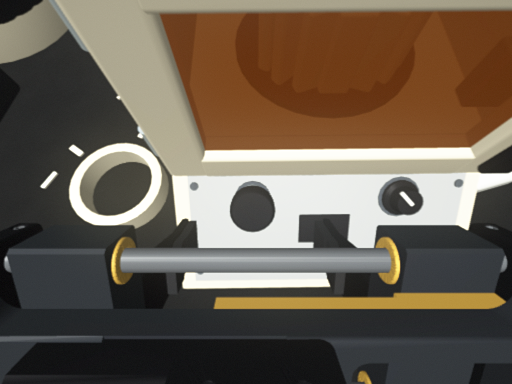

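>>> {"fn": "apply_moves", "kwargs": {
  "series": [
    [0,0,1.3,0,0,0,0.9],
    [0,0,2.6,0,0,0,0.9],
    [0.1,0,4,0,0,0,0.9],
    [0.1,0,5.3,0,0,0,0.9],
    [0.1,0,6.4,0,0,0,0.9]
  ]
}}

```text
time: 8.88
position: [0.5661, 0.1288, 0.1133]
tool_rot: [0.943, 0.068, 0.324, -0.024]
ft_force: [-0.2, -0.2, 0.4]
grip_width: 0.0784
```

```bash
python3 - <<'E'
from h import *
n=C.apply([-.6157,0,.788]); k=cab(-.040,.0645,.108)
im=cv2.imread("pics/w6.png",0)
o=robot.get_obs();print(o['grip_width'],o['q'],o['ft_force'])
go(k+.002*n,tf(38))
E
```

```text
0.07837038692458306 [-0.02055512  0.64083001  2.12319468  2.78088691  0.29495694 -1.3542682 ] [-0.18548127 -0.21462156  0.40869225]
move cm [-0.08 -0.03  0.41] deg [-0.1  0.1 -0.1] rows>= 0.1
```

Advance the last few mm and close.

>>> {"fn": "apply_moves", "kwargs": {
  "series": [
    [0,0,0.2,0,0,0,0.9],
    [0,0,0.4,0,0,0,0.7],
    [0,0,0.4,0,0,0,0.3],
    [0,0,0.4,0,0,0,0.3],
    [0,0,0.4,0,0,0,0.3]
  ],
  "newtons": 40
}}

```text
time: 9.3
position: [0.567, 0.1301, 0.1106]
tool_rot: [0.943, 0.069, 0.323, -0.024]
ft_force: [-0.5, -0.5, 0.4]
grip_width: 0.0591
```

>>> {"fn": "apply_moves", "kwargs": {
  "series": [
    [0,0,0,0,0,0,0.3],
    [0,0,0,0,0,0,0.3],
    [0,0,0,0,0,0,0.3],
    [0,0,0,0,0,0,0.3],
    [0,0,0,0,0,0,0.3]
  ]
}}

```text
time: 9.72
position: [0.567, 0.1315, 0.1104]
tool_rot: [0.943, 0.071, 0.324, -0.025]
ft_force: [-1.0, 6.8, 2.5]
grip_width: 0.0368
```

>>> {"fn": "apply_moves", "kwargs": {
  "series": [
    [0,-0.1,-0.3,0,0,0,0.3],
    [0,-0.1,-0.6,0,0,0,0.3],
    [0,-0.1,-0.9,0,0,0,0.3],
    [0,-0.1,-1.2,0,0,0,0.3],
    [0,-0.1,-1.35,0,0,0,0.3]
  ]
}}

```text
time: 10.13
position: [0.5595, 0.1303, 0.1204]
tool_rot: [0.943, 0.07, 0.323, -0.024]
ft_force: [13.2, 9.7, -23.6]
grip_width: 0.0368
```

>>> {"fn": "apply_moves", "kwargs": {
  "series": [
    [0,0,0,0,0,0,0.3],
    [0,0,0,0,0,0,0.3],
    [0,0,0,0,0,0,0.3]
  ]
}}

```text
time: 10.38
position: [0.5596, 0.1304, 0.1202]
tool_rot: [0.943, 0.07, 0.323, -0.024]
ft_force: [6.1, 7.5, -10.2]
grip_width: 0.0367
```

>>> {"fn": "apply_moves", "kwargs": {
  "series": [
    [0,0,0.1,0,0,0,0.35],
    [0,0,0.1,0,0,0,0.7],
    [0,0,0.1,0,0,0,0.9],
    [0,0,0.1,0,0,0,0.9],
    [0,0,0.1,0,0,0,0.9]
  ]
}}

```text
time: 10.8
position: [0.5595, 0.1296, 0.1201]
tool_rot: [0.944, 0.068, 0.323, -0.024]
ft_force: [0.3, 0.4, -0.3]
grip_width: 0.0555
```

>>> {"fn": "apply_moves", "kwargs": {
  "series": [
    [0,0,0,0,0,0,0.9],
    [0,0,0,0,0,0,0.9],
    [0,0,0,0,0,0,0.9],
    [0,0,0,0,0,0,0.9],
    [0,0,-0.5,0,0,0,0.9]
  ]
}}

```text
time: 11.22
position: [0.5569, 0.1294, 0.1236]
tool_rot: [0.944, 0.069, 0.323, -0.024]
ft_force: [0.8, -0.4, -0.5]
grip_width: 0.0778
```

>>> {"fn": "apply_moves", "kwargs": {
  "series": [
    [0,0,-1,0,0,0,0.9],
    [0,0,-2,0,0,0,0.9],
    [0,0,-3.5,0,0,0,0.9],
    [0,0,-5,0,0,0,0.9],
    [0,0,-5.4,0,0,0,0.9]
  ]
}}

```text
time: 11.63
position: [0.522, 0.1246, 0.1683]
tool_rot: [0.943, 0.069, 0.324, -0.024]
ft_force: [1.0, 0.3, 0.2]
grip_width: 0.0782
```

```bash
python3 - <<'E'
from h import *
P=robot.camera_params("wrist");im=robot.camera("wrist")
o=robot.get_obs();print(o['grip_width'],o['q'],o['ft_force'],o['position'])
cv2.imwrite("pics/w7.png",im[:,:,::-1])
# predicted head-face circle for start=0 / 0.012
n=C.apply([-.6157,0,.788]); k=cab(-.040,.0645,.108)
for s in (0,.012): print(s,proj("wrist",[k+(s+.006)*n+C.apply([0,.019,0]),k+(s+.006)*n-C.apply([0,.019,0])],P))
E
```

```text
0.07832053739840374 [-0.03543268  0.48006383  2.19800964  2.60361213  0.22026582 -1.18711123] [-0.93960343 -0.14346886  0.70400815] [0.5224297  0.1246417  0.16833764]
0 [[232.99068853 207.36692998]
 [278.20475716 207.48769645]]
0.012 [[231.74014028 212.29159064]
 [279.40566885 212.42111012]]
```

View pics/w7.png

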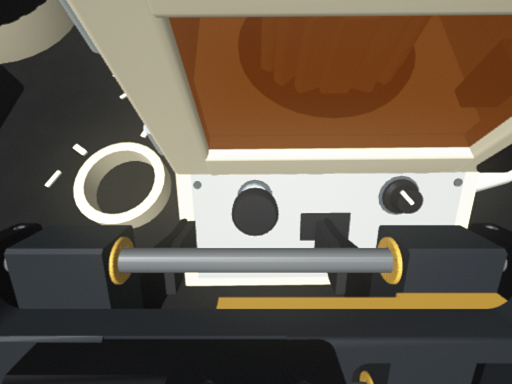

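```bash
python3 - <<'E'
from h import *
k=dict(dsize=(400,400),interpolation=cv2.INTER_CUBIC)
b=cv2.resize(robot.camera("top")[120:220,180:280,::-1],**k);a=cv2.imread("pics/d4.png")
for c in (250,330,355):   # roof/door boundary row per column, shut reference vs now
    print(c,[int(np.argmax(i[120:200,c].mean(1)>140))+120 for i in (a,b)])
print(robot.get_obs()['ft_force']); robot.hand_in()
E
```

```text
250 [154, 154]
330 [141, 141]
355 [138, 138]
[-0.15851717  1.05084353 -0.79810548]
the job is handed in; nothing more can be done
```

I shut the cabinet door, pulled the start knob out until it stayed out by itself, and handed the job in at about 12 s of the 48 s.

- **Door:** I pushed on the right stile until the door met its stop, where the force rose to about 22 N. The top camera shows the roof/door edge in the same pixel rows at hand-in as when I held the door shut. I could not read the latch directly. I take it as snapped in because the force dropped and then rose hard at the stop, and the door stayed flush after I let go.
- **Start knob:** I gripped the left-hand knob with 40 N and pulled it about 12 mm along its axis. After release, the wrist image shows the head about where a fully-out knob should appear (row 212, against 207 if it had sprung back).
- **Timer dial and loose items:** The dial's pointer looks unchanged between the wrist views before and after the pull. I saw no sign of touching any loose item, but took no final measurement of where they lie.
- **End state:** The open gripper stands about 6 cm off the knob, with wrist force near zero.

**Possible joint-range failure:** During the first push, joint 6 read -2.851 rad, right at its -2.85 limit. I backed off and turned the gripper half a turn before finishing. Nothing reported a failure, but this could count as passing the joint's range.

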